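# Release a batch of nuts from the drop cup into the tin

## Task

Slide the blue carriage along its rail until it clicks into the detent over the tin, then let the three nuts out of its drop cup into the tin: squeeze the red release tab against the black thumb plate so that the carriage stays over the tin and the hinged bottom swings open. Leave the carriage resting in the detent with all three nuts in the tin, the tin standing on its pad, and the other things on the bench where they are.

Things in the scene. Friction and masses are not known exactly. Their poses are not given: they have to be found in the camera images.
- dispenser: nut dispenser fixed to the bench: plywood base 180 x 390 x 10 mm, a post 147 mm high at each end, between them a steel rail along the dispenser's y axis, 103 to 137 mm above the bench. Origin on the bench top under the rail's middle; z up; the base reaches from x = -155 to +25 mm. A blue carriage hangs on the rail, with the drop cup on its -x side.
- carriage (a joint): travel of the blue carriage along the rail, 0 to 0.24 m; starts at 0 and grows toward the dispenser's -y. Friction about 1.2 N. The one detent is a notch inside the rail, out of sight, clamped by hand: when the carriage clicks in, the cup is within 13 mm of the pad's centre along the rail, where exactly must be felt. Nothing else stops it before 0.24.
- click (a joint): spring roller of the detent, m: about 0.0005 while the carriage rides, about 0.004 seated in the detent (over 0.0023 counts). The notch catches from about 4 mm either side and draws the free carriage to its middle. Pushing on out of it takes 7 to 10 N in all against 1.2 N for sliding: push slowly, stop when the force rises by about 4.5 N, and back off.
- trigger (a point): point on the carriage midway between the outer faces of the two upright plates of the release handle (tab free), 160 mm above the bench; axes as the dispenser's. Each plate is 24 mm wide in x, 6 mm thick, top 178 mm above the bench; the blue arm below them has its top at 131 mm. The blue saddle on the rail begins 33 mm to +x of this point and is 147 mm high.
- tab (a joint): red release tab, m: its outer face is 20 mm to -y of trigger; 0 free, 0.008 fully pressed toward the thumb plate (+y). Spring 11 N to start, 14 N fully in; the latch lets go by 0.007. It is stiffer than the detent: pressed from its side alone it shoves the carriage away, so squeeze it against the thumb plate (grip about 24 N).
- door (a joint): hinged bottom of the cup, rad: 0 shut and latched, about 1.5 hanging open. Its free edge is on the +y side. Once open it stays open.
- cup (a point): centre of the cup's floor (shut), 84 mm above the bench, on the carriage, 50 mm to -x of trigger. Square aluminium cup, 36 mm outside, 30 mm inside, 48 mm deep, open at the top, 132 mm high at the rim.
- station: green square pad 100 x 100 x 4 mm fixed on the dispenser's base, four low cleats round the tin; origin under its centre, axes as the dispenser's. It marks the station along the rail.
- tin: grey sheet-metal tin, open, a few screws on its bottom, 82 mm across, 57 mm high, standing loose on the pad; origin at the centre of its underside, which starts 12 mm above the bench.
- nut_1: steel hex nut, 19 mm across flats, 10 mm thick, 18 g, in the cup at the start (bottom of a stack of three); origin at the centre of its underside.
- nut_2: same nut, the middle one of the stack.
- nut_3: same nut, the top one of the stack.
- shim_pack: pack of wooden shims 38 x 93 x 31 mm, lying on the dispenser's base below the cup's start; leave it.
- tape_roll: roll of white tape lying flat on the bench at the right, 96 mm across, 24 mm high; leave it.
- offcut_4: wooden block 55 x 55 x 36 mm on the bench in front of the dispenser; leave it.
- offcut_5: wooden block 38 x 75 x 19 mm on the bench at the right; leave it.
- sanding_block_2: sanding block 63 x 112 x 30 mm on the bench at the left front; leave it.
- thumb (a point): middle of the outer (+y) face of the rigid black thumb plate, 20 mm to +y of trigger. Pushing this face toward -y slides the carriage to the station. Tab and thumb plate can be pinched from above, fingers along y: 40 mm wide, 32 mm with the tab fully in (the middle of the pinch then lies 4 mm to +y of trigger).
There are look-alikes about, which are no part of the job. There is more than one size of the tin; the job needs the larger.

How it is judged:
By the outcome, as a careful person would: the job done as asked, in the order asked, and still so for the second after the job is handed in, with the robot touching nothing.
It also fails if it takes over 48 s, if anything falls off the work surface, if the arm or the gripper's body presses on something with over 40 N, if the wrist force passes 120 N, or if a joint passes its speed limit or range.

## Robot

A 6-joint arm with a two-finger parallel gripper is mounted at the origin on a cart in front of the work surface, level with it; the furniture and walls round the work are solid. World frame = base frame: x ahead of the robot, y to its left, z up, the work surface at z = 0. Lengths are in m, angles in rad, forces in N, time in s.
With the tool pointing down it reaches from about 0.35 to 0.975 m from the base axis. Payload 7.1 kg.
Tool frame: the origin (TCP) lies midway between the tips of the shut fingers; the grasp point (between the pads) lies 19 mm behind it (robot.pinch_z is the distance from the TCP to the grasp point, in m); y points along the fingers, x is the direction in which the jaws open and shut, and the axes are right-handed (so a half turn about y gives the same grasp; the last joint's range is limited). The gripper opens to 88 mm and grips with 3 to 60 N. Pads are 20 mm wide; open, the fingers measure 115 mm over their backs; the gripper's body (75 mm by 178 mm) begins 61 mm behind the grasp point.
Start: joints at [1.202, 0.423, 1.63, -0, 1.089, -0.019], TCP at [0.214, 0.587, 0.223] pointing down, gripper open.
Joint ranges: [-3, 3], [-0.9, 2.11], [0.09, 2.58], [-1.31, 4.45], [0.11, 2.69], [-2.54, 2.54]. Speed limits (rad/s): [2.39, 2.39, 3.01, 3.14, 3.14, 3.14].

## Interface

Orientations are given as a rotation vector (axis times angle).
In Python, from rig import robot gives the robot as it stands.
- The arm moves only by the shell command python3 -m crank 'ROWS' [FORCE]. ROWS is JSON, a list that holds one entry, the list of rows, each a list of 7 numbers: the shift along the tool's x, y, z in cm, then the turn, a rotation vector about the tool's x, y, z in degrees, then the opening, from 0 (shut) to 1 (fully open). In form: [[[x, y, z, rx, ry, rz, jaw], ...]]. A call has exactly 10 rows; each row shifts and turns the pose as measured when the row begins, along the tool's axes as they then stand; what a row does not reach is not made up. A row lasts 1/10 s, in which the tool goes at most 50 mm and 8.59 degrees, less where a joint would pass 70% of its speed; a pose out of reach is approached as far as the arm can. A call is refused whole if a number of a shift passes 5 or a number of a turn 8.59, either way. A call with a gripper value outside its range is refused whole. The fingers move at their own pace and stop on an object; FORCE is the grip in N (left out, the last holds). Time passes only in rows, so rows that do not move let the fingers close, or fill a call up. It gives the time, the measured TCP pose, the force and the opening at its end, in the units of the state.
- robot.read_state(): the state, without advancing time (a new reading comes with each control period).
- robot.grab_frame(name): name is "scene" or "side" or "wrist"; returns a dict with "color" (420x560x3 uint8, red, green, blue), "range_z" (420x560 float32, m along the optical axis (not along the pixel's ray), 0 where there is no reading), "fx", "fy", "cx", "cy" (pixels), "T" (4x4, takes a point from camera to world coordinates); the wrist camera has in their place "mount" (4x4, takes a point from camera to tool coordinates, whose origin is the TCP and whose axes are the tool frame's). Camera axes: x right, y up, looking along -z (the intrinsics and any distortion apply to the point x, -y, -z); pixel columns grow to the right and rows downward; lengths in m; the calibration is good to about 2 mm. A picture is of the moment at which its call begins: read the wrist's pose just before it.
- robot.job_done(): hands the job in, once; it reports no verdict.
The state is a dict: "t": time; "joints": joint angles; "qd": joint speeds; "joint_torque": joint torques, N m; "position": TCP position; "eef_rot": TCP orientation; "force": force on the tool from outside, world axes, zero at the start; "ft_torque": the same for the moment, N m; "grip_width": finger opening in m.
Only numpy, scipy, OpenCV 4.12 (cv2) and the standard library are available. Lean on these libraries where they do the work, as an engineer would, in place of code of your own. Each camera call takes 0.05 s, during which the arm holds its last target.

## Working session

There is one attempt and no reset: what is moved stays moved. The work goes in short steps, Python scripts to look and compute and a shell command to move; the robot and the scene stay as the last step left them, time stands still between calls to the robot, and variables do not carry over. Pictures are saved under pics/ and viewed, and the job is handed in when it is done.

```bash
ls; mkdir -p pics; python3 - <<'E'
from rig import robot
import cv2,numpy as np
print(robot.read_state())
for n in ("scene","side","wrist"):
    f=robot.grab_frame(n); cv2.imwrite(f"pics/{n}0.png",f["color"][:,:,::-1]); np.savez(f"{n}0.npz",**f)
    print(n,f["fx"],f["fy"],f["cx"],f["cy"],f.get("T"),f.get("mount"),[k for k in f])
print(robot.pinch_z, robot.read_state()["t"])
E
```

```text
pics
{'t': 0.0, 'joints': array([ 1.20202045e+00,  4.23856395e-01,  1.63068154e+00,  1.51542337e-05,
        1.08856184e+00, -1.90282234e-02]), 'qd': array([ 5.69093489e-04,  5.26156958e-04, -1.42917369e-03, -1.21311452e-03,
       -1.89901933e-05,  8.72006938e-04]), 'joint_torque': array([ 3.37470330e-03, -5.44604588e+01, -2.73670542e+01,  6.45575090e-02,
        2.27210205e-02, -1.11894983e-04]), 'position': array([0.21395534, 0.58665867, 0.2218953 ]), 'eef_rot': array([-1.35545608, -0.94688482,  0.94896581]), 'force': array([ 0.84498433,  0.42695925, -0.57378793]), 'ft_torque': array([ 0.01268616, -0.01593441,  0.00251841]), 'grip_width': 0.08760886959798414}
scene 460.1223694763832 460.1223694763832 281.7684151572021 217.72850519696507 [[ 8.87398894e-01  1.92358612e-01 -4.18952702e-01 -4.11332290e-04]
 [-4.60888010e-01  3.90428466e-01 -7.96961640e-01 -1.18281365e+00]
 [ 1.02686258e-02  9.00313155e-01  4.35121568e-01  6.97301264e-01]
 [ 0.00000000e+00  0.00000000e+00  0.00000000e+00  1.00000000e+00]] None ['color', 'range_z', 'fx', 'fy', 'cx', 'cy', 'T']
side 483.928627619678 483.928627619678 279.10430618921265 204.97227450459442 [[ 0.91469375  0.15496416 -0.3732579   0.07963004]
 [-0.40402747  0.32809594 -0.85388223 -1.19319162]
 [-0.00985674  0.93184718  0.36271709  0.56333365]
 [ 0.          0.          0.          1.        ]] None ['color', 'range_z', 'fx', 'fy', 'cx', 'cy', 'T']
wrist 310.650403335838 310.650403335838 274.93437034700787 211.00024060326692 None [[ 9.99998951e-01 -6.01877261e-04  1.31766785e-03  9.57890559e-04]
 [ 1.43202612e-03  2.73432981e-01 -9.61889991e-01 -1.62188429e-01]
 [ 2.18645864e-04  9.61890868e-01  2.73433556e-01  7.50538632e-02]
 [ 0.00000000e+00  0.00000000e+00  0.00000000e+00  1.00000000e+00]] ['color', 'range_z', 'fx', 'fy', 'cx', 'cy', 'mount']
0.0187 0.15
```

View pics/scene0.png

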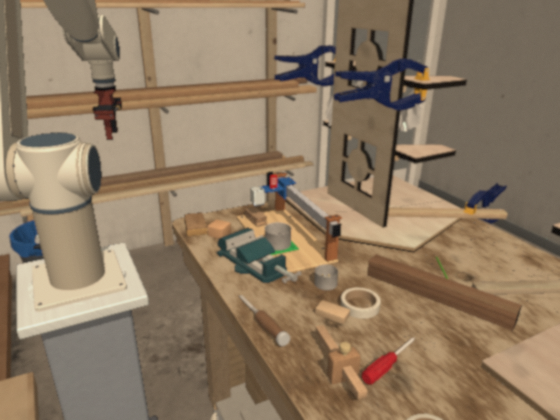

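View pics/side0.png

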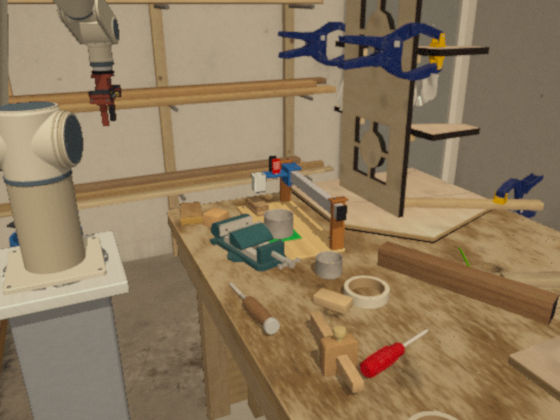

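View pics/wrist0.png

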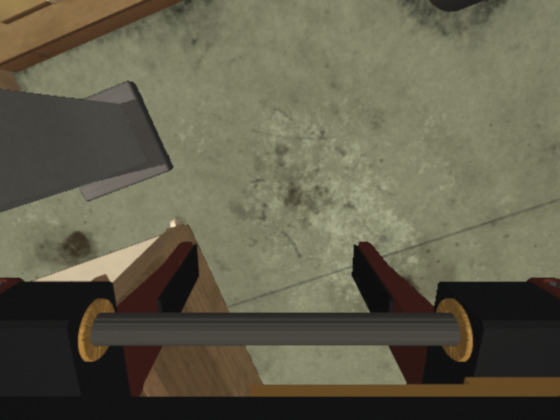

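```bash
python3 - <<'E'
from rig import robot
from scipy.spatial.transform import Rotation as R
s=robot.read_state(); print(R.from_rotvec(s["eef_rot"]).as_matrix().round(3))
E
```

```text
[[ 0.343 -0.    -0.939]
 [ 0.939 -0.001  0.343]
 [-0.001 -1.     0.   ]]
```

```bash
cat > h.py <<'E'
import numpy as np,cv2
from rig import robot
from scipy.spatial.transform import Rotation as R
def pts(f,T=None):
    T=f["T"] if T is None else T
    z=f["range_z"]; v,u=np.mgrid[:z.shape[0],:z.shape[1]]
    P=np.stack([(u-f["cx"])/f["fx"]*z,-(v-f["cy"])/f["fy"]*z,-z],-1)
    W=P@T[:3,:3].T+T[:3,3]; W[z==0]=np.nan
    return W
def proj(f,p,T=None):
    T=f["T"] if T is None else T
    c=(np.asarray(p)-T[:3,3])@T[:3,:3]
    return f["cx"]+f["fx"]*c[...,0]/-c[...,2], f["cy"]-f["fy"]*c[...,1]/-c[...,2]
def ray(f,u,v,z,T=None):
    T=f["T"] if T is None else T
    d=T[:3,:3]@np.array([(u-f["cx"])/f["fx"],-(v-f["cy"])/f["fy"],-1]); o=T[:3,3]
    return o+d*(z-o[2])/d[2]
E
python3 - <<'E'
from h import *
for n in("scene","side"):
    f=dict(np.load(n+"0.npz")); im=f["color"]
    W=pts(f)
    c=im[150:290,170:370]; cv2.imwrite(f"pics/{n}0c.png",cv2.resize(c,None,fx=4,fy=4,interpolation=cv2.INTER_CUBIC)[:,:,::-1])
    hsv=cv2.cvtColor(im,cv2.COLOR_RGB2HSV)
    inb=(W[...,0]>0.2)&(W[...,0]<1.1)&(W[...,1]<0.6)&(W[...,1]>-.7)&(W[...,2]<.25)
    for nm,lo,hi in(("green",(40,120,60),(85,255,255)),("blue",(95,120,60),(125,255,255)),("red",(0,170,100),(6,255,255))):
        m=cv2.inRange(hsv,lo,hi)*inb.astype(np.uint8)
        k,l,st,ce=cv2.connectedComponentsWithStats(m)
        for i in range(1,k):
            if st[i,4]>12:
                w=W[l==i]; print(n,nm,st[i],np.nanmedian(w,0).round(3),np.nanpercentile(w,5,0).round(3),np.nanpercentile(w,95,0).round(3))
E
```

```text
scene green [272 243  26  11  72] [ 0.577 -0.133  0.015] [ 0.528 -0.142  0.013] [ 0.601 -0.123  0.02 ]
scene blue [275 178  19  20 160] [0.654 0.057 0.136] [0.636 0.042 0.106] [0.682 0.084 0.15 ]
scene blue [264 186   9   6  27] [0.603 0.065 0.132] [0.592 0.052 0.129] [0.611 0.086 0.134]
scene red [270 174   7  13  35] [0.616 0.059 0.168] [0.607 0.054 0.141] [0.662 0.136 0.179]
scene red [362 353  35  31 463] [ 0.501 -0.655  0.03 ] [ 0.462 -0.672  0.018] [ 0.549 -0.636  0.037]
side green [282 230  20  12  91] [ 0.586 -0.133  0.015] [ 0.552 -0.142  0.012] [ 0.603 -0.108  0.022]
side green [269 239  10   4  26] [ 0.519 -0.13   0.016] [ 0.484 -0.219  0.013] [ 0.535 -0.123  0.058]
side green [461 252   8  13  19] [ 0.917 -0.409  0.006] [ 0.905 -0.429  0.002] [ 0.935 -0.376  0.007]
side blue [265 163  36  23 269] [0.653 0.058 0.132] [0.595 0.044 0.1  ] [0.684 0.092 0.148]
side red [272 158   9  15  64] [0.619 0.06  0.151] [0.609 0.055 0.137] [0.63  0.093 0.176]
side red [360 343  45  35 509] [ 0.499 -0.654  0.03 ] [ 0.463 -0.672  0.012] [ 0.551 -0.635  0.037]
```

```bash
sleep 1
```

```text
(no output)
```

View pics/scene0c.png

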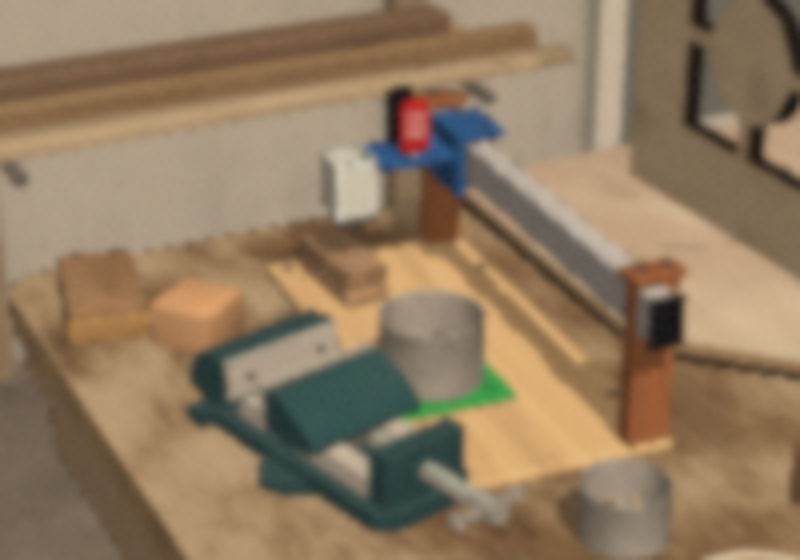

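View pics/side0c.png

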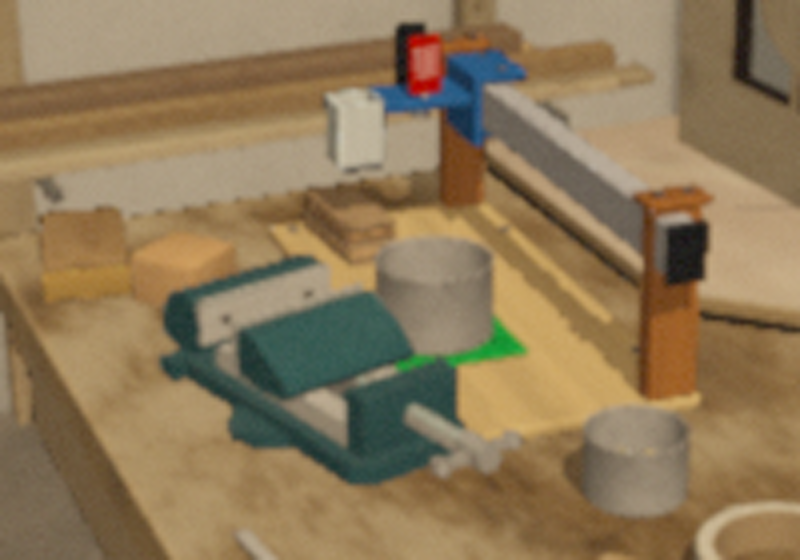

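```bash
python3 - <<'E'
from h import *
for n in("scene","side"):
    f=dict(np.load(n+"0.npz")); im=f["color"]; W=pts(f)
    hsv=cv2.cvtColor(im,cv2.COLOR_RGB2HSV)
    m=(W[...,2]>.104)&(W[...,2]<.134)&(W[...,0]>.6)&(W[...,0]<.8)&(W[...,1]>-.27)&(W[...,1]<.02)
    w=W[m]; 
    # robust line
    for it in range(4):
        l=cv2.fitLine(w[:,:2].astype(np.float32),cv2.DIST_HUBER,0,.01,.001).ravel()
        r=(w[:,0]-l[2])*l[1]-(w[:,1]-l[3])*l[0]; w=w[abs(r)<max(.004,2*r.std())] 
    print(n,len(w),l,np.degrees(np.arctan2(l[1],l[0])),r.std(),w[:,1].min(),w[:,1].max())
    # tall things: z max per vise
    m=(W[...,0]>.35)&(W[...,0]<.56)&(W[...,1]>-.3)&(W[...,1]<-.05)&(W[...,2]>0.02)
    w=W[m];print("vise",np.nanpercentile(w,[1,99],0).round(3))
    # tin rim
    def col(lo,hi,box):
        m=cv2.inRange(hsv,lo,hi)>0
        for i in range(3): m&=(W[...,i]>box[i][0])&(W[...,i]<box[i][1])
        return W[m]
    print("posts", [ (np.nanpercentile(q,[5,50,95],0).round(3).tolist(),len(q)) for q in (col((3,100,50),(14,255,255),((.6,.8),(-.35,-.2),(.03,.16))),col((3,100,50),(14,255,255),((.6,.75),(.05,.2),(.03,.16))))])
    print("black",[np.nanpercentile(q,[5,50,95],0).round(3).tolist() for q in (col((0,0,0),(180,255,45),((.58,.66),(.05,.14),(.13,.19))),)])
    print("cup",[np.nanpercentile(q,[5,50,95],0).round(3).tolist() for q in (col((0,0,120),(180,60,255),((.5,.62),(.0,.14),(.08,.14))),)])
    print("tin",[np.nanpercentile(q,[2,50,98],0).round(3).tolist() for q in (col((0,0,60),(180,70,255),((.5,.65),(-.15,-.0),(.03,.075))),)])
E
```

```text
scene 411 [ 0.0667121   0.9977723   0.64947444 -0.13671602] 86.174835 0.001296614357613276 -0.26750175251666974 0.019080476720779727
vise [[ 0.385 -0.294  0.021]
 [ 0.556 -0.052  0.072]]
posts [([[0.641, -0.345, 0.035], [0.657, -0.24, 0.068], [0.743, -0.225, 0.148]], 480), ([[0.621, 0.059, 0.034], [0.675, 0.129, 0.064], [0.697, 0.141, 0.152]], 162)]
black [[[0.615, 0.088, 0.139], [0.617, 0.092, 0.164], [0.623, 0.095, 0.173]]]
cup [[[0.552, 0.059, 0.087], [0.567, 0.065, 0.117], [0.587, 0.098, 0.133]]]
tin [[[0.505, -0.132, 0.032], [0.559, -0.107, 0.052], [0.598, -0.048, 0.07]]]
side 476 [ 0.06870238  0.9976372   0.6494721  -0.1399941 ] 86.06054 0.0011316606181843623 -0.26553650042701904 0.019938822312680404
vise [[ 0.385 -0.295  0.021]
 [ 0.556 -0.052  0.071]]
posts [([[0.641, -0.344, 0.035], [0.653, -0.239, 0.076], [0.724, -0.224, 0.148]], 485), ([[0.614, 0.058, 0.035], [0.672, 0.129, 0.073], [0.696, 0.143, 0.156]], 218)]
black [[[0.611, 0.089, 0.139], [0.614, 0.092, 0.16], [0.623, 0.095, 0.174]]]
cup [[[0.552, 0.06, 0.086], [0.568, 0.066, 0.112], [0.587, 0.097, 0.132]]]
tin [[[0.505, -0.131, 0.031], [0.556, -0.114, 0.053], [0.597, -0.047, 0.069]]]
```

```bash
python3 -m crank '[[[0,-1.8,0,0,-4,0,1],[0,-1.8,0,0,-4,0,1],[-1,-1.8,-1,0,-4,0,1],[-2,-1.8,-2,0,-4,0,1],[-3,0,-2.7,0,0,0,1],[-3,0,-2.7,0,0,0,1],[-3,0,-2.7,0,0,0,1],[-3,0,-2.7,0,0,0,1],[-3,0,-2.7,0,0,0,1],[-3,0,-2.7,0,0,0,1]]]' 24
```

```text
t: 1.15
position: [0.3924, 0.3581, 0.2946]
eef_rot: [-1.235, -1.169, 1.177]
force: [0.6, -0.2, 0.0]
grip_width: 0.088
```

```bash
python3 -m crank '[[[-3,0,-2.6,0,0,0,1],[-3,0,-2.6,0,0,0,1],[-3,0,-2.6,0,0,0,1],[-3,0,-2.6,0,0,0,1],[-3,0,-2.6,0,0,0,1],[-3,0,-2.6,0,0,0,1],[-3,0,-2.6,0,0,0,1],[-3,0,-2.6,0,0,0,1],[-2,0,-2,0,0,0,1],[0,0,0,0,0,0,1]]]'
cat >> h.py <<'E'
def wrist(name):
    s=robot.read_state(); f=robot.grab_frame("wrist")
    Tt=np.eye(4); Tt[:3,:3]=R.from_rotvec(s["eef_rot"]).as_matrix(); Tt[:3,3]=s["position"]
    f["T"]=Tt@f["mount"]; np.savez(name+".npz",**f); cv2.imwrite(f"pics/{name}.png",f["color"][:,:,::-1]); return f,s
E
python3 - <<'E'
from h import *
f,s=wrist("w1"); m=R.from_rotvec(s["eef_rot"]).as_matrix(); print(s["position"],m.round(4),np.degrees(np.arctan2(m[1,0],m[0,0])))
E
```

```text
t: 2.15
position: [0.6154, 0.0695, 0.2936]
eef_rot: [-1.236, -1.163, 1.175]
force: [-0.0, 0.8, 0.1]
grip_width: 0.0876
[0.61536023 0.06954683 0.29360575] [[ 0.0546 -0.0039 -0.9985]
 [ 0.9985 -0.006   0.0547]
 [-0.0062 -1.      0.0036]] 86.867998498617
```

View pics/w1.png

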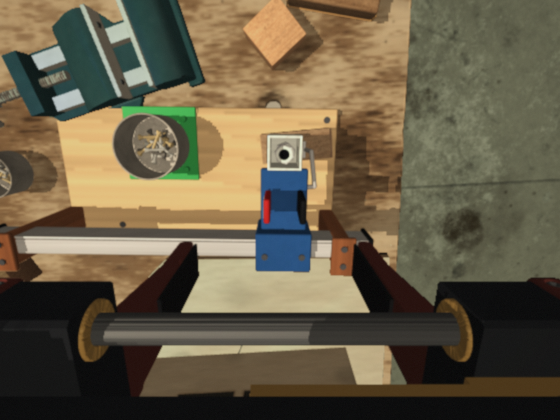

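```bash
python3 - <<'E'
from h import *
f=dict(np.load("w1.npz")); im=f["color"]; W=pts(f); hsv=cv2.cvtColor(im,cv2.COLOR_RGB2HSV)
def show(nm,m):
    w=W[m]; w=w[~np.isnan(w[:,0])]; print(nm,len(w),np.percentile(w,[1,50,99],0).round(4).tolist()); return w
u=np.mgrid[:420,:560]; box=(u[1]>225)&(u[1]<330)&(u[0]>170)&(u[0]<230)
rm=(cv2.inRange(hsv,(0,150,80),(8,255,255))>0)|(cv2.inRange(hsv,(172,150,80),(180,255,255))>0)
w=show("red",rm&box); w=w[w[:,2]>.172]; print(np.percentile(w,[1,50,99],0).round(4).tolist())
bk=(im.max(2)<60)&box; w=show("black",bk); w=w[w[:,2]>.172]; print(np.percentile(w,[1,50,99],0).round(4).tolist())
g=(cv2.inRange(hsv,(45,100,60),(85,255,255))>0)&(u[0]>100)&(u[0]<185)&(u[1]>100)&(u[1]<205)
ys,xs=np.nonzero(g); P=np.array([ray(f,a,b,.014) for a,b in zip(xs,ys)]); 
# pad: base 10 + 4
print("pad",np.percentile(P,[1,99],0).round(4).tolist()); r=cv2.minAreaRect((P[:,:2]*1000).astype(np.float32)); print(r)
t=(W[...,2]>.062)&(W[...,2]<.075)&(u[0]>100)&(u[0]<190)&(u[1]>100)&(u[1]<200)
w=show("rim",t); print(cv2.fitEllipse((w[:,:2]*1000).astype(np.float32)),cv2.minEnclosingCircle((w[:,:2]*1000).astype(np.float32)))
t=(W[...,2]>.134)&(W[...,2]<.140)&(u[0]>215)&(u[0]<265)&(u[1]>40)&(u[1]<250)
w=show("railtop",t); l=cv2.fitLine((w[:,:2]*1000).astype(np.float32),cv2.DIST_HUBER,0,.01,.01).ravel(); print(l,np.degrees(np.arctan2(l[1],l[0])))
c=(W[...,2]>.128)&(W[...,2]<.137)&(u[0]>125)&(u[0]<175)&(u[1]>255)&(u[1]<310)
w=show("cup rim",c);print(cv2.minAreaRect((w[:,:2]*1000).astype(np.float32)))
bl=(cv2.inRange(hsv,(95,120,60),(125,255,255))>0)&(u[0]>140)&(u[0]<280)&(u[1]>225)&(u[1]<330)&(W[...,2]>.12)
w=show("blue",bl)
cv2.imwrite("pics/w1c.png",cv2.resize(im[90:280,100:340],None,fx=3,fy=3,interpolation=cv2.INTER_CUBIC)[:,:,::-1])
E
```

```text
red 158 [[0.6076, 0.0585, 0.1419], [0.6168, 0.0613, 0.1777], [0.6295, 0.0641, 0.1794]]
[[0.6078, 0.0585, 0.1728], [0.6182, 0.0613, 0.1779], [0.6294, 0.0642, 0.1794]]
black 378 [[0.6099, 0.0479, 0.0368], [0.6224, 0.095, 0.1613], [0.6829, 0.1303, 0.1803]]
[[0.61, 0.0914, 0.1732], [0.62, 0.0943, 0.1786], [0.6315, 0.0973, 0.1804]]
pad [[0.5063, -0.134, 0.014], [0.6089, -0.0369, 0.014]]
((556.1970825195312, -87.49224853515625), (99.2435073852539, 103.90044403076172), 86.0726318359375)
rim 605 [[0.5039, -0.1316, 0.0622], [0.5584, -0.1059, 0.0683], [0.6003, -0.0491, 0.0708]]
((558.5778198242188, -90.013427734375), (75.62210083007812, 93.75440979003906), 121.25621032714844) ((548.747802734375, -99.96389770507812), 56.79506301879883)
railtop 3472 [[0.6475, -0.1906, 0.1345], [0.6627, -0.0865, 0.1372], [0.6793, 0.0358, 0.139]]
[ 6.268747e-02  9.980332e-01  6.625766e+02 -8.141517e+01] 86.405914
cup rim 600 [[0.5528, 0.0558, 0.1288], [0.5859, 0.0801, 0.1317], [0.5932, 0.1031, 0.1335]]
((572.9074096679688, 80.35693359375), (49.567726135253906, 39.20503616333008), 87.06888580322266)
blue 4026 [[0.5894, 0.0466, 0.1297], [0.6521, 0.0767, 0.1327], [0.6945, 0.1027, 0.1488]]
```

View pics/w1c.png

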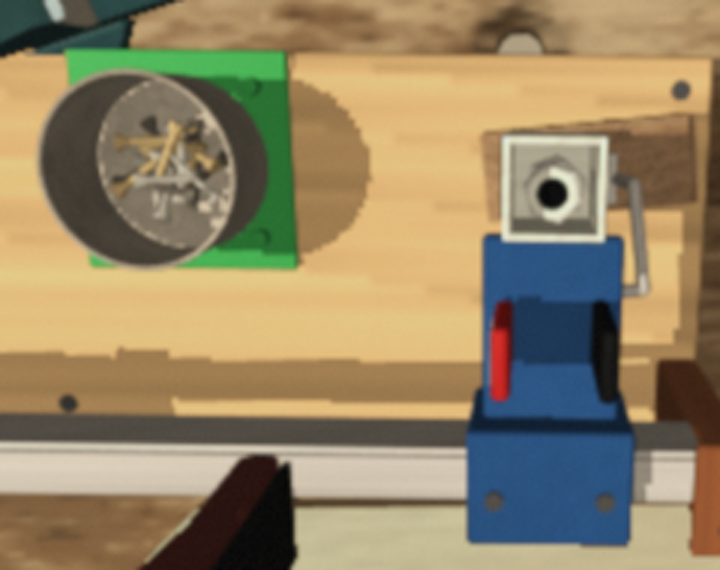

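```bash
python3 -m crank '[[[0.3,0.3,-0.2,0,0.6,0,0.68],[0.3,1,-0.2,0,0,0,0.68],[0.3,2,0,0,0,0,0.68],[0,2.5,0,0,0,0,0.68],[0,2.5,0,0,0,0,0.68],[0,2,0,0,0,0,0.68],[0,1.5,0,0,0,0,0.68],[0,1,0,0,0,0,0.68],[0,0.6,0,0,0,0,0.68],[0,0,0,0,0,0,0.68]]]'
python3 - <<'E'
from h import *
f,s=wrist("w2"); m=R.from_rotvec(s["eef_rot"]).as_matrix(); print(s["position"],s["force"],s["grip_width"],np.degrees(np.arctan2(m[1,0],m[0,0])))
E
```

```text
t: 3.2
position: [0.6121, 0.0878, 0.1509]
eef_rot: [-1.236, -1.162, 1.183]
force: [2.3, -6.9, -0.5]
grip_width: 0.0594
[0.61213426 0.08777948 0.15093875] [ 2.28374539 -6.91149231 -0.5246796 ] 0.05942162782422961 87.10581698758166
```

View pics/w2.png

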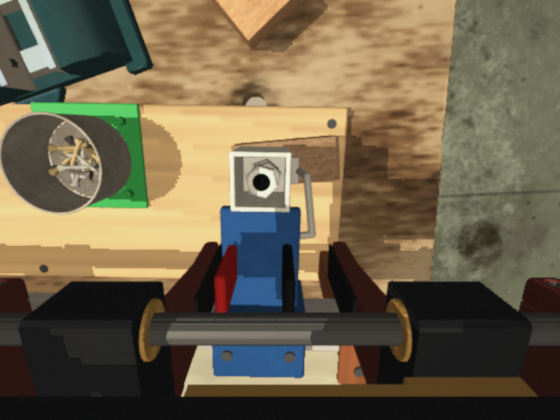

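```bash
python3 -m crank '[[[-0.4,0,0,0,0,0,0.68],[-0.4,0,-0.2,0,0.4,0,0.68],[-0.2,0,-0.2,0,0.4,0,0.68],[0,0.3,-0.2,0,0,0,0.68],[0,0.3,-0.1,0,0,0,0.68],[0,0.2,0,0,0,0,0.68],[0,0,0,0,0,0,0.68],[0,0,0,0,0,0,0.68],[0,0,0,0,0,0,0.68],[0,0,0,0,0,0,0.68]]]'
python3 - <<'E'
from h import *
f,s=wrist("w3"); m=R.from_rotvec(s["eef_rot"]).as_matrix(); print(s["position"],s["force"],s["grip_width"],m.round(4),np.degrees(np.arctan2(m[1,0],m[0,0])))
E
```

```text
t: 4.25
position: [0.6172, 0.0803, 0.1411]
eef_rot: [-1.24, -1.152, 1.175]
force: [-0.5, -0.6, 0.2]
grip_width: 0.0599
[0.61718042 0.0803123  0.14106196] [-0.51187206 -0.61292865  0.18751762] 0.059919406361257956 [[ 0.0621 -0.0083 -0.998 ]
 [ 0.998  -0.0102  0.0622]
 [-0.0107 -0.9999  0.0076]] 86.43717592039633
```

View pics/w3.png

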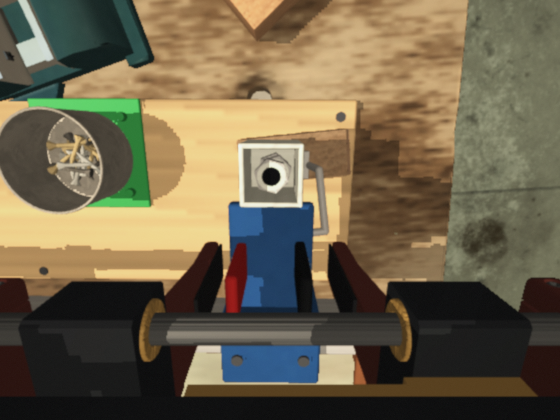

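```bash
python3 -m crank '[[[-0.5,0,0,0,0,0,0.68],[-1,0,0,0,0,0,0.68],[-1.5,0,0,0,0,0,0.68],[-1.5,0,0,0,0,0,0.68],[-1.5,0,0,0,0,0,0.68],[-1.5,0,0,0,0,0,0.68],[-1.5,0,0,0,0,0,0.68],[-1.5,0,0,0,0,0,0.68],[-1,0,0,0,0,0,0.68],[-0.5,0,0,0,0,0,0.68]]]'
python3 - <<'E'
from h import *
f,s=wrist("w4"); m=R.from_rotvec(s["eef_rot"]).as_matrix(); print(s["position"],s["force"],s["grip_width"],np.degrees(np.arctan2(m[1,0],m[0,0])))
E
```

```text
t: 5.3
position: [0.6093, -0.0385, 0.1409]
eef_rot: [-1.231, -1.159, 1.159]
force: [0.7, 5.6, -0.6]
grip_width: 0.0595
[ 0.60931869 -0.03845933  0.14093339] [ 0.73205064  5.60534304 -0.56217838] 0.05946290521669796 86.20862852556886
```

View pics/w4.png

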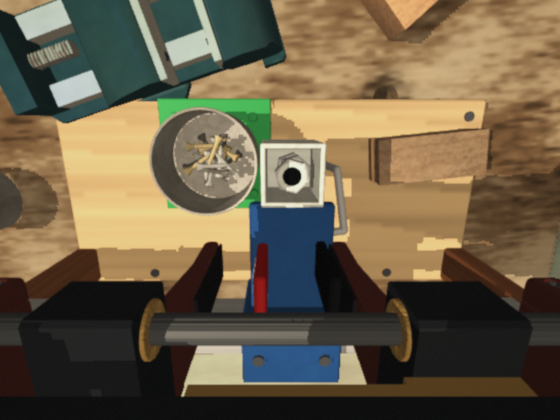

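```bash
python3 -m crank '[[[-0.5,0,0,0,0,0,0.68],[-0.5,0,0,0,0,0,0.68],[-0.5,0,0,0,0,0,0.68],[-0.5,0,0,0,0,0,0.68],[-0.5,0,0,0,0,0,0.68],[-0.5,0,0,0,0,0,0.68],[-0.4,0,0,0,0,0,0.68],[-0.3,0,0,0,0,0,0.68],[-0.2,0,0,0,0,0,0.68],[-0.1,0,0,0,0,0,0.68]]]'
cat > st.py <<'E'
from h import *
s=robot.read_state(); m=R.from_rotvec(s["eef_rot"]).as_matrix(); p=s["position"]; print("t",s["t"],p.round(4),s["force"].round(2),"w",s["grip_width"].round(4),"yaw",np.degrees(np.arctan2(m[1,0],m[0,0])).round(2), "trig y if thumb touch",(p[1]+s["grip_width"]/2-.020).round(4))
E
python3 st.py
```

```text
t: 6.35
position: [0.6067, -0.078, 0.1408]
eef_rot: [-1.229, -1.162, 1.153]
force: [1.4, 2.2, -1.0]
grip_width: 0.0594Traceback (most recent call last):
  File "st.py", line 2, in <module>
    s=robot.read_state(); m=R.from_rotvec(s["eef_rot"]).as_matrix(); p=s["position"]; print("t",s["t"],p.round(4),s["force"].round(2),"w",s["grip_width"].round(4),"yaw",np.degrees(np.arctan2(m[1,0],m[0,0])).round(2), "trig y if thumb touch",(p[1]+s["grip_width"]/2-.020).round(4))
                                                                                                                                          ^^^^^^^^^^^^^^^^^^^^^
AttributeError: 'float' object has no attribute 'round'
```

```bash
sed -i 's/s\["grip_width"\].round(4)/round(s["grip_width"],4)/' st.py; python3 -m crank '[[[-0.08,0,0,0,0,0,0.68],[-0.08,0,0,0,0,0,0.68],[-0.08,0,0,0,0,0,0.68],[-0.08,0,0,0,0,0,0.68],[-0.08,0,0,0,0,0,0.68],[-0.06,0,0,0,0,0,0.68],[-0.05,0,0,0,0,0,0.68],[-0.05,0,0,0,0,0,0.68],[-0.05,0,0,0,0,0,0.68],[-0.05,0,0,0,0,0,0.68]]]'
python3 st.py
```

```text
t: 7.35
position: [0.6062, -0.0854, 0.1408]
eef_rot: [-1.229, -1.162, 1.154]
force: [1.1, 2.3, 0.2]
grip_width: 0.0596
t 7.35 [ 0.6062 -0.0854  0.1408] [1.11 2.25 0.21] w 0.0596 yaw 86.16 trig y if thumb touch -0.0756
```

```bash
python3 -m crank '[[[-0.04,0,0,0,0,0,0.68],[-0.04,0,0,0,0,0,0.68],[-0.04,0,0,0,0,0,0.68],[-0.04,0,0,0,0,0,0.68],[-0.04,0,0,0,0,0,0.68],[-0.04,0,0,0,0,0,0.68],[-0.04,0,0,0,0,0,0.68],[-0.04,0,0,0,0,0,0.68],[-0.04,0,0,0,0,0,0.68],[-0.04,0,0,0,0,0,0.68]]]'
python3 st.py
```

```text
t: 8.35
position: [0.6053, -0.0913, 0.1407]
eef_rot: [-1.23, -1.16, 1.156]
force: [-0.2, -0.9, 0.6]
grip_width: 0.0595
t 8.35 [ 0.6053 -0.0913  0.1407] [-0.17 -0.91  0.57] w 0.0595 yaw 86.17 trig y if thumb touch -0.0815
```

```bash
cat > tab.py <<'E'
from h import *
import sys
n=sys.argv[1]
f,s=wrist(n); im=f["color"]; W=pts(f); hsv=cv2.cvtColor(im,cv2.COLOR_RGB2HSV)
u=np.mgrid[:420,:560]; box=(u[1]>215)&(u[1]<345)&(u[0]>235)&(u[0]<312)&(W[...,2]>.165)&(W[...,2]<.185)
rm=((cv2.inRange(hsv,(0,190,60),(6,255,255))>0)|(cv2.inRange(hsv,(174,190,60),(180,255,255))>0))&box&(hsv[...,2]>130)
bk=(im.max(2)<60)&box
for nm,m in(("red",rm),("black",bk)):
    w=W[m]; print(nm,len(w),np.percentile(w,[2,50,98],0).round(4).tolist())
c=(W[...,2]>.128)&(W[...,2]<.137)&(u[0]>125)&(u[0]<200)&(hsv[...,1]<60)&(abs(u[1]-290)<60)
if c.sum():
    w=W[c]; print("cup",len(w),np.percentile(w,[2,50,98],0).round(4).tolist())
cv2.imwrite(f"pics/{n}c.png",cv2.resize(im[90:330,130:400],None,fx=2.9,fy=2.4)[:,:,::-1])
E
python3 tab.py w5; python3 st.py; python3 - <<'E'
from h import *
for k in("w3","w4"):pass
E
```

```text
red 240 [[0.5985, -0.0996, 0.1768], [0.6055, -0.0978, 0.178], [0.6133, -0.096, 0.1792]]
black 1022 [[0.5967, -0.068, 0.1655], [0.6043, -0.0641, 0.1777], [0.6171, -0.0587, 0.1839]]
cup 969 [[0.5418, -0.0961, 0.1288], [0.5495, -0.0755, 0.1319], [0.5721, -0.0602, 0.1335]]
t 8.4 [ 0.6053 -0.0913  0.1407] [ 0.7   0.19 -0.18] w 0.0599 yaw 86.17 trig y if thumb touch -0.0814
```

View pics/w5c.png

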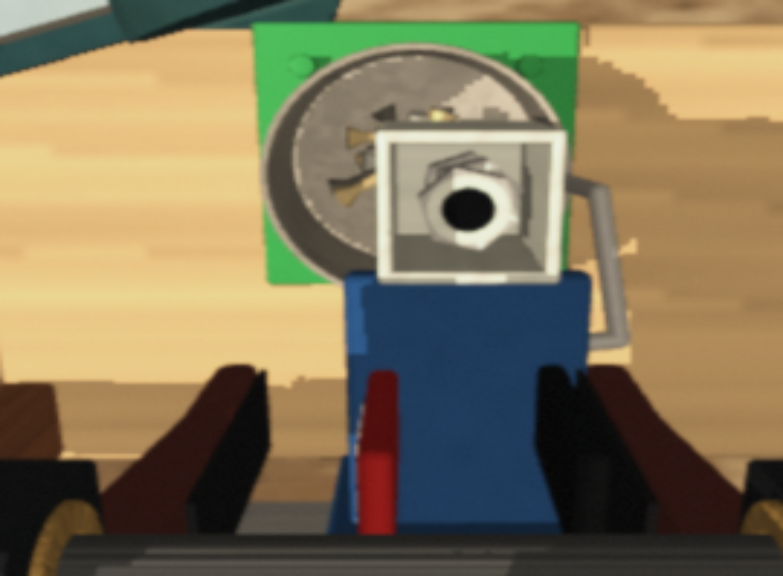

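```bash
python3 -m crank '[[[-0.03,0,0,0,0,0,0.68],[-0.03,0,0,0,0,0,0.68],[-0.03,0,0,0,0,0,0.68],[-0.03,0,0,0,0,0,0.68],[-0.03,0,0,0,0,0,0.68],[-0.03,0,0,0,0,0,0.68],[-0.03,0,0,0,0,0,0.68],[-0.03,0,0,0,0,0,0.68],[-0.03,0,0,0,0,0,0.68],[-0.03,0,0,0,0,0,0.68]]]'
python3 tab.py w6;python3 st.py
```

```text
t: 9.4
position: [0.6052, -0.0916, 0.1406]
eef_rot: [-1.227, -1.162, 1.153]
force: [0.8, 5.9, -0.9]
grip_width: 0.06
red 236 [[0.5985, -0.0999, 0.1768], [0.6059, -0.0979, 0.178], [0.6131, -0.0963, 0.1792]]
black 1015 [[0.5968, -0.0683, 0.1655], [0.6043, -0.0645, 0.1777], [0.6173, -0.0591, 0.1836]]
cup 960 [[0.5418, -0.0963, 0.1286], [0.5493, -0.0756, 0.1318], [0.5723, -0.0604, 0.1334]]
t 9.45 [ 0.6052 -0.0916  0.1406] [ 0.29  5.18 -0.15] w 0.0597 yaw 86.16 trig y if thumb touch -0.0818
```

```bash
python3 -m crank '[[[0.05,0,0,0,0,0,0.68],[0.05,0,0,0,0,0,0.68],[0.05,0,0,0,0,0,0.64],[0.05,0,0,0,0,0,0.6],[0,0,0,0,0,0,0.56],[0,0,0,0,0,0,0.56],[0,0,0,0,0,0,0.56],[0,0,0,0,0,0,0.56],[0,0,0,0,0,0,0.56],[0,0,0,0,0,0,0.56]]]'
python3 tab.py w7;python3 st.py
```

```text
t: 10.45
position: [0.6055, -0.0867, 0.1406]
eef_rot: [-1.224, -1.163, 1.149]
force: [0.4, 4.1, -0.6]
grip_width: 0.049
red 243 [[0.5983, -0.1005, 0.1769], [0.6055, -0.0985, 0.178], [0.6128, -0.0966, 0.1792]]
black 1592 [[0.5937, -0.112, 0.1655], [0.6012, -0.0657, 0.1772], [0.6156, -0.0548, 0.1845]]
cup 947 [[0.542, -0.0969, 0.1284], [0.5497, -0.0766, 0.132], [0.5721, -0.061, 0.1333]]
t 10.5 [ 0.6056 -0.0867  0.1406] [-1.18  3.71 -0.09] w 0.0495 yaw 86.09 trig y if thumb touch -0.0819
```

```bash
python3 -m crank '[[[0.1,0,0,0,0,0,0.54],[0.1,0,0,0,0,0,0.52],[0.09,0,0,0,0,0,0.5],[0.09,0,0,0,0,0,0.48],[0.05,0,0,0,0,0,0.47],[0,0,0,0,0,0,0.47],[0,0,0,0,0,0,0.47],[0,0,0,0,0,0,0.47],[0,0,0,0,0,0,0.47],[0,0,0,0,0,0,0.47]]]' 26
python3 tab.py w8;python3 st.py
```

```text
t: 11.5
position: [0.6058, -0.0824, 0.1407]
eef_rot: [-1.225, -1.163, 1.149]
force: [1.4, 3.0, -0.1]
grip_width: 0.0415
red 249 [[0.5983, -0.1001, 0.1768], [0.6057, -0.0982, 0.178], [0.6132, -0.0963, 0.1791]]
black 1774 [[0.5931, -0.1074, 0.1655], [0.5996, -0.0653, 0.1774], [0.6152, -0.0526, 0.1846]]
cup 949 [[0.542, -0.0965, 0.1286], [0.5497, -0.0767, 0.132], [0.572, -0.0606, 0.1334]]
t 11.55 [ 0.6058 -0.0824  0.1406] [0.05 3.31 0.6 ] w 0.0412 yaw 86.1 trig y if thumb touch -0.0818
```

```bash
sleep 0.1
```

```text
(no output)
```

View pics/w8c.png

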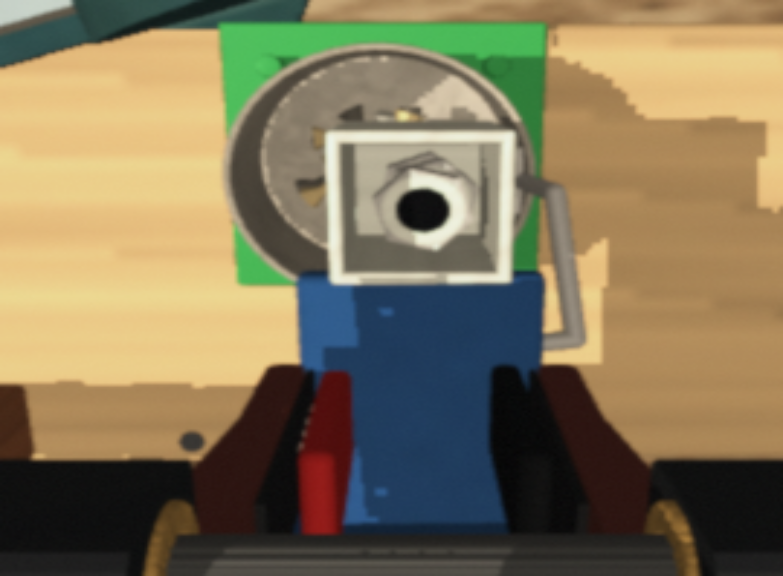

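```bash
python3 -m crank '[[[0.03,0,0,0,0,0,0.47],[0.03,0,0,0,0,0,0.47],[0.03,0,0,0,0,0,0.47],[0.03,0,0,0,0,0,0.47],[0.03,0,0,0,0,0,0.47],[0.03,0,0,0,0,0,0.47],[0.03,0,0,0,0,0,0.47],[0.03,0,0,0,0,0,0.47],[0.03,0,0,0,0,0,0.47],[0.03,0,0,0,0,0,0.47]]]' 26
python3 tab.py w9;python3 st.py
```

```text
t: 12.55
position: [0.606, -0.0813, 0.1408]
eef_rot: [-1.227, -1.162, 1.151]
force: [-1.4, -0.8, -0.1]
grip_width: 0.0414
red 253 [[0.5983, -0.0998, 0.177], [0.6058, -0.0978, 0.1779], [0.6132, -0.096, 0.1791]]
black 1773 [[0.5932, -0.1063, 0.1655], [0.5997, -0.0644, 0.1774], [0.6155, -0.0514, 0.1844]]
cup 967 [[0.5418, -0.0962, 0.1284], [0.5498, -0.0768, 0.1319], [0.5725, -0.0604, 0.1334]]
t 12.6 [ 0.6059 -0.0813  0.1408] [-0.03 -0.56 -0.49] w 0.0414 yaw 86.1 trig y if thumb touch -0.0806
```

```bash
python3 -m crank '[[[0.03,0,0,0,0,0,0.46],[0.05,0,0,0,0,0,0.45],[0.05,0,0,0,0,0,0.44],[0.06,0,0,0,0,0,0.43],[0.06,0,0,0,0,0,0.42],[0.06,0,0,0,0,0,0.41],[0.06,0,0,0,0,0,0.40],[0.06,0,0,0,0,0,0.39],[0.06,0,0,0,0,0,0.38],[0.03,0,0,0,0,0,0.38]]]' 26
python3 tab.py w10;python3 st.py
```

```text
t: 13.6
position: [0.6062, -0.0782, 0.1408]
eef_rot: [-1.229, -1.161, 1.155]
force: [-0.0, -4.4, -0.9]
grip_width: 0.0338
red 254 [[0.5989, -0.0933, 0.1767], [0.6063, -0.0913, 0.178], [0.6138, -0.0895, 0.1792]]
black 1733 [[0.5936, -0.1019, 0.1657], [0.5982, -0.0645, 0.1779], [0.6151, -0.0515, 0.1846]]
cup 971 [[0.5419, -0.0959, 0.1289], [0.5498, -0.0774, 0.132], [0.572, -0.06, 0.1333]]
t 13.65 [ 0.6062 -0.0782  0.1408] [-0.11 -4.79 -0.38] w 0.0338 yaw 86.16 trig y if thumb touch -0.0812
```

```bash
sleep 0.1
```

```text
(no output)
```

View pics/w10c.png

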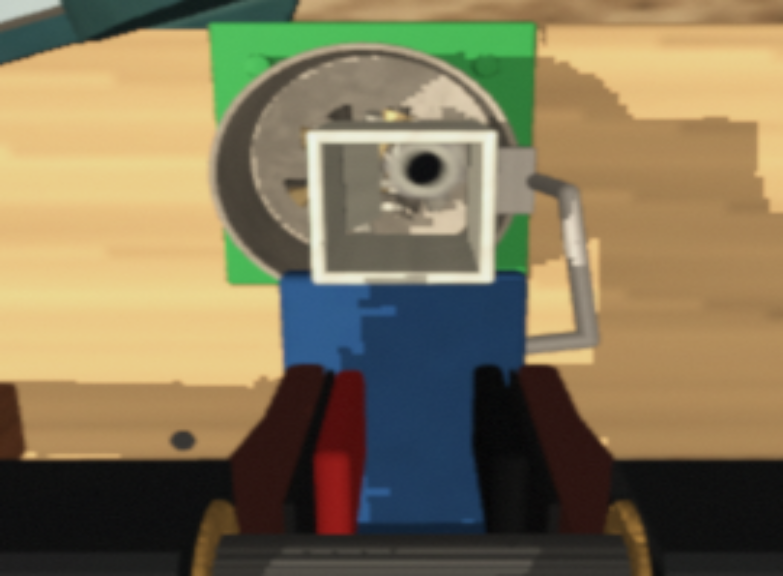

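```bash
python3 -m crank '[[[-0.05,0,0,0,0,0,0.39],[-0.07,0,0,0,0,0,0.40],[-0.07,0,0,0,0,0,0.41],[-0.07,0,0,0,0,0,0.42],[-0.06,0,0,0,0,0,0.43],[-0.06,0,0,0,0,0,0.44],[-0.05,0,0,0,0,0,0.46],[0,0,0,0,0,0,0.5],[0,0,0,0,0,0,0.55],[0,0,0,0,0,0,0.6]]]' 26
python3 tab.py w11;python3 st.py
```

```text
t: 14.65
position: [0.606, -0.0805, 0.1407]
eef_rot: [-1.227, -1.162, 1.152]
force: [-0.7, 0.1, 0.3]
grip_width: 0.0513
red 245 [[0.5986, -0.0995, 0.1769], [0.6058, -0.0975, 0.178], [0.6133, -0.0957, 0.1793]]
black 1562 [[0.5951, -0.1067, 0.1656], [0.6032, -0.0635, 0.1764], [0.6161, -0.0484, 0.1836]]
cup 965 [[0.5419, -0.096, 0.1285], [0.5496, -0.077, 0.132], [0.5723, -0.0601, 0.1334]]
t 14.7 [ 0.606  -0.0805  0.1407] [-0.6  -0.05 -0.8 ] w 0.0524 yaw 86.1 trig y if thumb touch -0.0744
```

```bash
sleep 0.1
```

View pics/w11c.png

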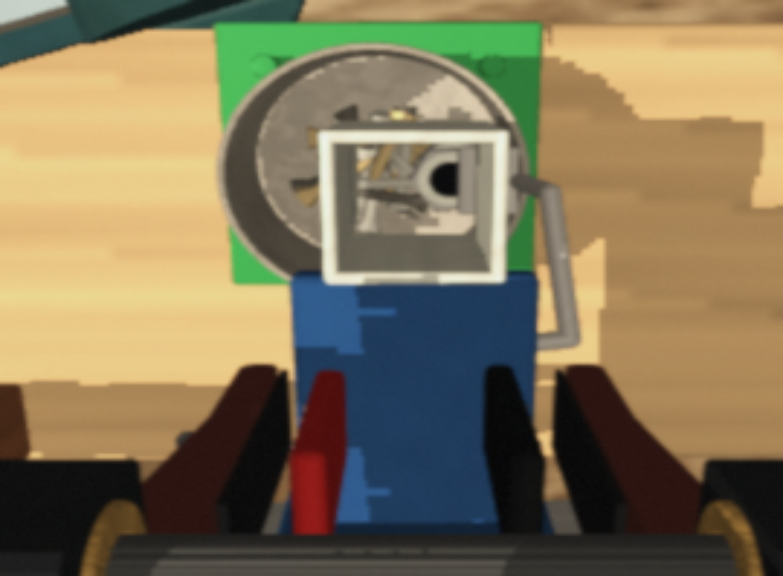

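```bash
python3 -m crank '[[[0,0,0,0,0,0,0.7],[0,-0.2,0,0,0,0,0.7],[0,-0.8,0,0,0,0,0.7],[0,-1.5,0,0,0,0,0.7],[0,-2,0,0,0,0,0.7],[0,-2,0,0,0,0,0.7],[0,-2,0,0,0,0,0.7],[0,-2,0,0,0,0,0.7],[0,-2,0,0,0,0,0.7],[0,0,0,0,0,0,0.7]]]'
python3 st.py; python3 - <<'E'
from h import *
f,s=wrist("w12"); im=f["color"]
cv2.imwrite("pics/w12c.png",cv2.resize(im[80:280,150:400],None,fx=3,fy=3,interpolation=cv2.INTER_CUBIC)[:,:,::-1])
E
```

```text
t: 15.7
position: [0.6075, -0.0822, 0.2791]
eef_rot: [-1.231, -1.166, 1.149]
force: [0.1, 0.0, -0.2]
grip_width: 0.0616
t 15.7 [ 0.6075 -0.0822  0.2791] [ 0.14  0.03 -0.21] w 0.0616 yaw 86.1 trig y if thumb touch -0.0714
```

View pics/w12c.png

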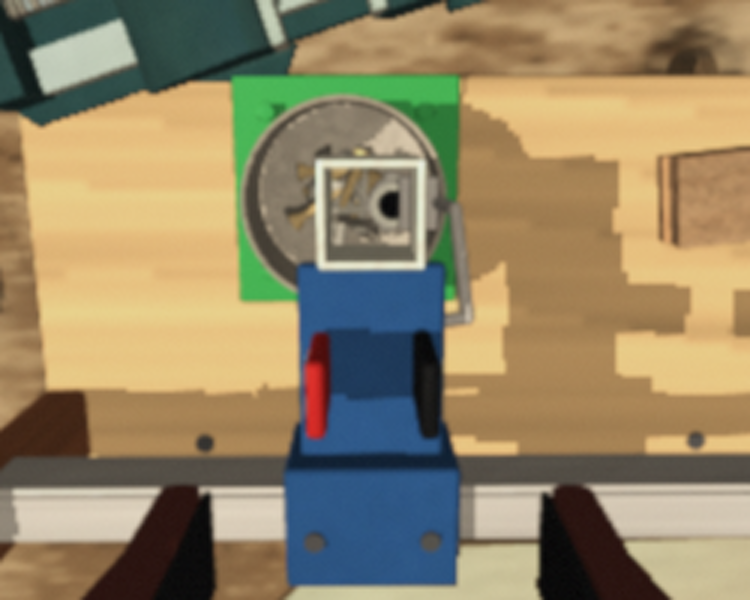

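```bash
python3 -m crank '[[[-1,-0.3,0,0,0,0,0.7],[-2,-0.3,0,0,0,0,0.7],[-3,0,0,0,0,0,0.7],[-4,0,0,0,0,0,0.7],[-4,0,0,0,0,0,0.7],[-4,0,0,0,0,0,0.7],[-4,0,0,0,0,0,0.7],[-2,0,0,0,0,0,0.7],[-1,0,0,0,0,0,0.7],[0,0,0,0,0,0,0.7]]]'
python3 - <<'E'
from h import *
f,s=wrist("w13"); im=f["color"]; print(s["t"],s["position"])
u,v=proj(f,np.array([.558,-.0875,.03])); print(u,v); u=int(u);v=int(v)
a=im[max(0,v-50):v+50,max(0,u-70):u+70]
fs=robot.grab_frame("side"); b=fs["color"][150:250,230:370]
cv2.imwrite("pics/w13c.png",np.vstack([cv2.resize(x,(560,300) if 0 else (560,290),interpolation=cv2.INTER_CUBIC) for x in(a,b)])[:,:,::-1])
E
```

```text
t: 16.75
position: [0.5833, -0.3424, 0.2703]
eef_rot: [-1.214, -1.158, 1.154]
force: [0.8, -0.4, -0.4]
grip_width: 0.0615
16.75 [ 0.58328372 -0.34236289  0.27034495]
466.24807699641224 152.46170415879646
```

View pics/w13c.png

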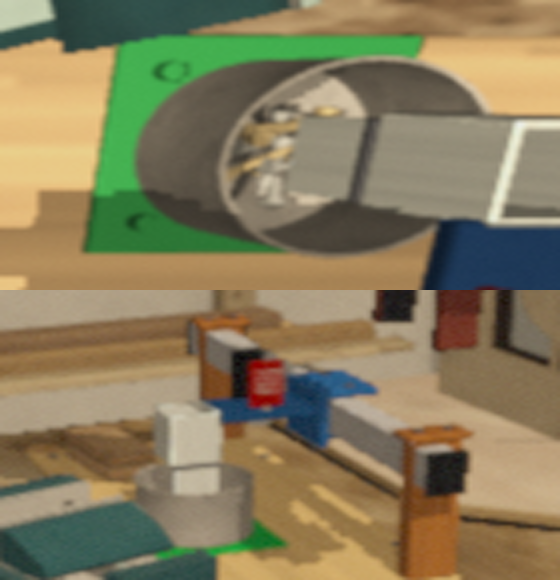

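```bash
python3 -m crank '[[[2,0,0,0,0,0,0.7],[4,0,0,0,0,0,0.7],[4.8,0,0,0,0,0,0.7],[4.8,0,0,0,0,0,0.7],[4.8,0,0,0,0,0,0.7],[4.8,0,0,0,0,0,0.7],[4.8,0,0,0,0,0,0.7],[4.8,0,0,0,0,0,0.7],[4.8,0,0,0,0,0,0.7],[4,0,0,0,0,0,0.7]]]'
python3 -m crank '[[[3,0,0,0,0,0,0.7],[1.5,0,0,0,0,0,0.7],[0,0,0,0,0,0,0.7],[0,0,0,0,0,0,0.7],[0,0,0,0,0,0,0.7],[0,0,0,0,0,0,0.7],[0,0,0,0,0,0,0.7],[0,0,0,0,0,0,0.7],[0,0,0,0,0,0,0.7],[0,0,0,0,0,0,0.7]]]'
python3 - <<'E'
from h import *
f,s=wrist("w14"); im=f["color"]; print(s["t"],s["position"])
u,v=proj(f,np.array([.558,-.0875,.03])); print(u,v); u=int(u);v=int(v)
a=im[max(0,v-50):v+50,max(0,u-70):u+70]
cv2.imwrite("pics/w14c.png",cv2.resize(a,(784,560),interpolation=cv2.INTER_CUBIC)[:,:,::-1])
E
```

```text
t: 17.85
position: [0.6037, 0.1172, 0.2825]
eef_rot: [-1.206, -1.172, 1.16]
force: [0.7, -0.2, -0.2]
grip_width: 0.0612
t: 18.85
position: [0.5986, 0.1752, 0.2855]
eef_rot: [-1.198, -1.182, 1.167]
force: [1.5, 0.9, 0.3]
grip_width: 0.0616
18.85 [0.5986327  0.17517664 0.28545297]
68.99940226819857 160.80014116749953
```

View pics/w14c.png

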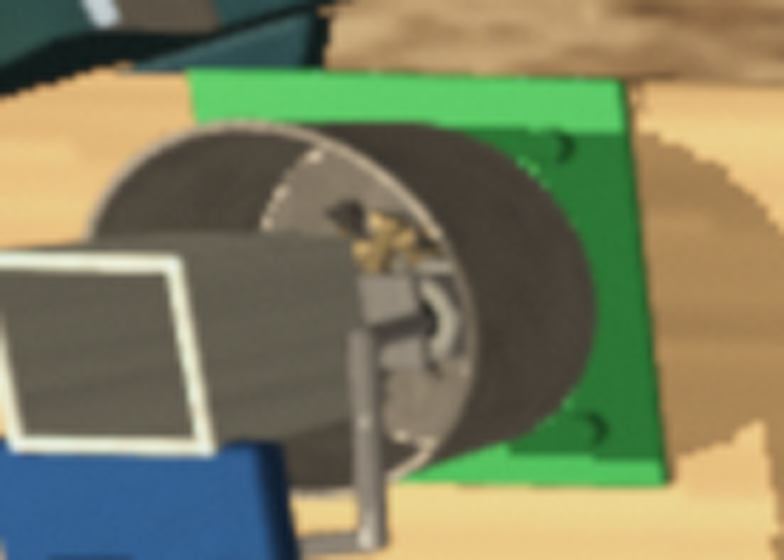

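View pics/w14.png

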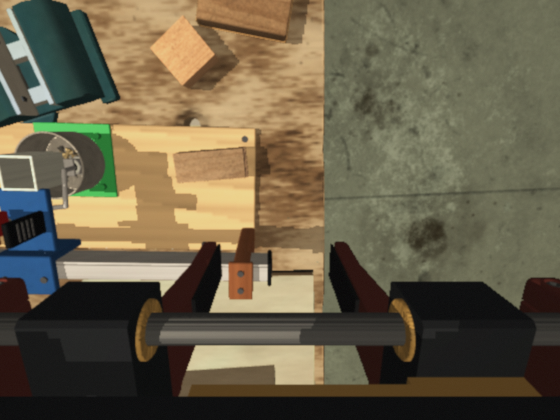

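```bash
python3 -m crank '[[[-2,0,-0.4,0,0,0,0.7],[-4,0,-0.6,0,0,0,0.7],[-4,0,-0.6,0,0,0,0.7],[-4,0,-0.6,0,0,0,0.7],[-4,0,-0.6,0,0,0,0.7],[-3,0,-0.6,0,0,0,0.7],[-2,0,-0.6,0,0,0,0.7],[-1,0,-0.6,0,0,0,0.7],[0,0,0,0,0,0,0.7],[0,0,0,0,0,0,0.7]]]'
python3 tab.py w15; python3 - <<'E'
from h import *
f=dict(np.load("w15.npz")); im=f["color"]; s=robot.read_state(); print(s["t"],s["position"])
u,v=proj(f,np.array([.556,-.08,.03])); print(u,v); u=int(u);v=int(v)
a=im[max(0,v-50):v+50,max(0,u-70):u+70]
cv2.imwrite("pics/w15d.png",cv2.resize(a,(784,560),interpolation=cv2.INTER_CUBIC)[:,:,::-1])
W=pts(f); d=W[max(0,v-50):v+50,max(0,u-70):u+70,2]
d=np.clip(np.nan_to_num(d)*1000,10,50); cv2.imwrite("pics/w15z.png",cv2.resize(cv2.applyColorMap(((d-10)*6).astype(np.uint8),cv2.COLORMAP_JET),(784,560),interpolation=cv2.INTER_NEAREST))
E
```

```text
t: 19.9
position: [0.6372, -0.0747, 0.2778]
eef_rot: [-1.197, -1.184, 1.167]
force: [-0.1, 0.6, -0.4]
grip_width: 0.0617
19.95 [ 0.63715673 -0.07445512  0.27780006]
262.694581809245 120.55561561515559Traceback (most recent call last):
  File "tab.py", line 9, in <module>
    w=W[m]; print(nm,len(w),np.percentile(w,[2,50,98],0).round(4).tolist())
                            ~~~~~~~~~~~~~^^^^^^^^^^^^^^^
    return _quantile_unchecked(
        a, q, axis, out, overwrite_input, method, keepdims, weights)
    return _ureduce(a,
                    func=_quantile_ureduce_func,
    ...<5 lines>...
                    overwrite_input=overwrite_input,
                    method=method)
    r = func(a, **kwargs)
    result = _quantile(arr,
                       quantiles=q,
    ...<2 lines>...
                       out=out,
                       weights=wgt)
    slices_having_nans = np.isnan(arr[-1, ...])
                                  ~~~^^^^^^^^^
IndexError: index -1 is out of bounds for axis 0 with size 0
```

View pics/w15d.png

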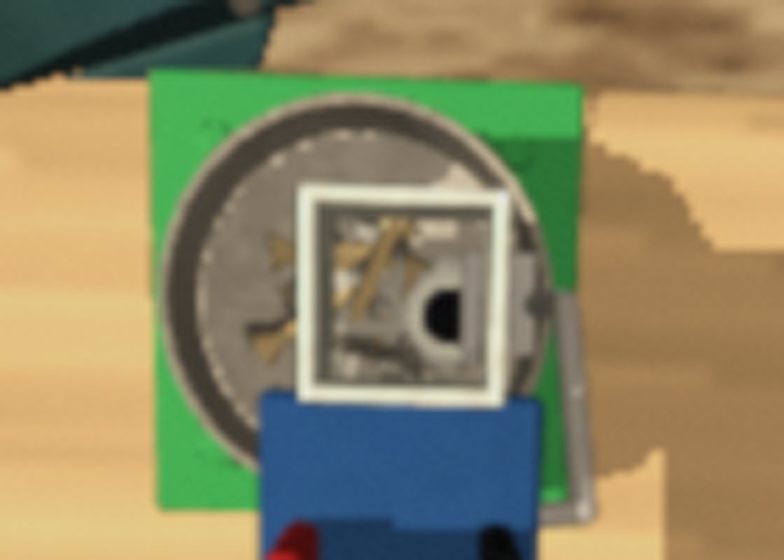

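View pics/w15z.png

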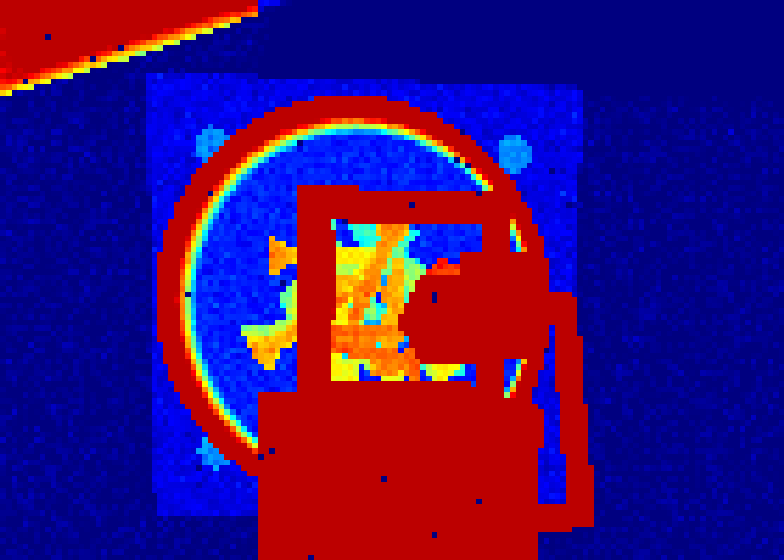

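```bash
python3 - <<'E'
from h import *
f=dict(np.load("w15.npz")); W=pts(f); u,v=262,120
d=W[v-50:v+50,u-70:u+70,2]*1000
np.set_printoptions(linewidth=250)
print(d[30:74:2,52:106:2].round(0))
E
```

```text
[[ 17.  17.  17.  17.  16.  16.  16.  16.  18.  17.  17.  16.  15.  18.  16.  18.  40.  55.  69.  19.  20.  15.  14.  nan  12.  15.  10.]
 [ 17.  16.  16.  18.  16.  17.  16.  16.  17.  16.  18.  16.  15.  16.  17.  16.  18.  37.  59.  70.  14.  15.  14.  14.  14.  15.   9.]
 [ 18. 132. 133. 133. 133. 132. 133. 133. 132. 133. 131. 131. 131. 132. 132. 132. 133. 132. 132.  66.  70.  14.  14.  14.  18.  15.   9.]
 [ 16. 133. 132. 132. 132. 132. 132. 132. 132. 132. 131. 132. 132. 133. 132. 132. 132. 132. 132. 132.  69.  15.  13.  14.  14.  12.   9.]
 [ 18. 132. 123. 103. 104. 104. 106. 107. 108. 108. 110. 111. 112. 113. 115. 114. 115. 117. 133. 132.  61.  69.  15.  14.  14.  14.  11.]
 [ 17. 132. 124.  83.  17.  26.  27.  26.  42.  41.  40.  14.  17.  16.  17.  17.  16. 101. 132. 130.  49.  69.  14.  15.  15.  14.  10.]
 [ 17. 132. 123.  83.  17.  16.  26.  27.  40.  41.  27.  16.  16.  16.  18.  18.  16. 101. 133. 133.  37.  64.  68.  14.  13.  14.  10.]
 [ 38. 132. 121.  82.  37.  37.  36.  35.  41.  30.  23.  16.  16.  17.  17.  16.  16. 106. 132. 132.  25.  56.  69.  15.  15.  13.  1
[... 1236 characters left out ...]
10.  11.]
 [ 15. 133. 121.  67.  36.  35.  34.  42.  43.  42.  43.  43.  56.  55.  54.  54.  54. 122. 133.  16.  21.  55.  68.  14. 111. 110.   9.]
 [ 15. 132. 121.  65.  37.  36.  16.  41.  41.  41.  42.  43.  34.  36.  36.  27.  16. 122. 132.  17.  35.  67.  14.  14. 111. 111.  10.]
 [ 16. 132. 120. 108. 108. 105. 102. 101. 100.  98.  97.  95.  94.  91.  88.  87.  18. 124. 132.  15.  50.  69.  14.  12. 111. 112.  10.]
 [130. 134. 133. 133. 132. 132. 132. 132. 132. 133. 134. 133. 132. 132. 132. 132. 131. 132. 133.  32.  65.  69.  15.  14. 113. 113.  10.]
 [131. 130. 132. 130. 131. 131. 132. 131. 133. 131. 131. 132. 131. 132. 132. 131. 133. 133. 132. 131. 131. 130.  13.  14. 113. 114. 112.]]
```

```bash
python3 - <<'E'
from h import *
for n in("w11","w12","w15"):
    f=dict(np.load(n+".npz")); im=f["color"]; W=pts(f); hsv=cv2.cvtColor(im,cv2.COLOR_RGB2HSV)
    m=((cv2.inRange(hsv,(0,190,60),(6,255,255))>0)|(cv2.inRange(hsv,(174,190,60),(180,255,255))>0))&(W[...,2]>.172)&(W[...,2]<.182)&(W[...,1]<-.05)&(W[...,1]>-.12)&(W[...,0]>.59)&(W[...,0]<.625)
    w=W[m]; print(n,len(w),np.percentile(w,[2,50,98],0).round(4).tolist())
f=robot.grab_frame("scene"); cv2.imwrite("pics/fin.png",cv2.resize(f["color"][150:320,160:400],None,fx=3.2,fy=3.2,interpolation=cv2.INTER_CUBIC)[:,:,::-1])
E
```

```text
w11 485 [[0.597, -0.1005, 0.1724], [0.6043, -0.0974, 0.1776], [0.6137, -0.095, 0.1791]]
w12 124 [[0.5974, -0.1004, 0.1741], [0.6074, -0.0979, 0.1779], [0.6183, -0.0955, 0.1793]]
w15 155 [[0.5975, -0.1006, 0.1744], [0.6079, -0.098, 0.1778], [0.6189, -0.0954, 0.1792]]
```

View pics/fin.png

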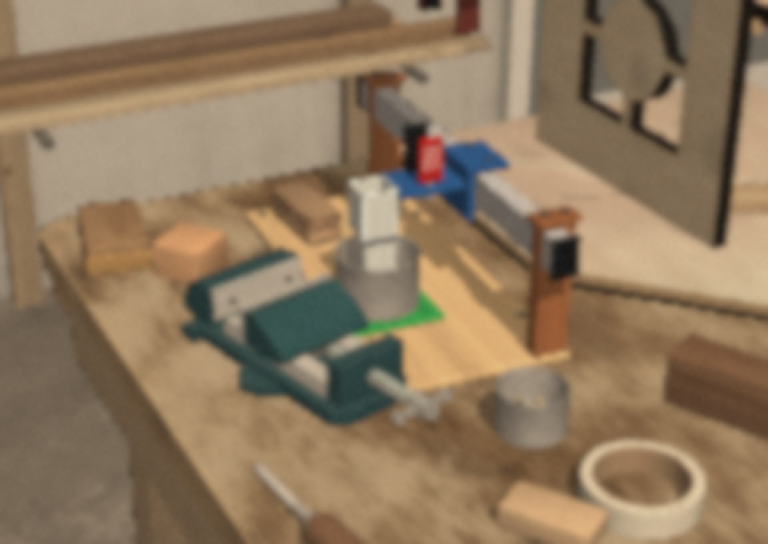

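The last view shows the carriage over the large tin on its pad. Everything else is where it was, and no nuts lie outside the tin.

```bash
python3 -c "
from rig import robot
print(robot.job_done())"
```

```text
the job is handed in; nothing more can be done
None
```

I slid the carriage about 159 mm by its thumb plate until it seated in the detent. I then pinched the tab against the thumb plate, and the bottom of the cup swung open over the larger tin. The job was handed in at about 20 s of the 48 s allowed.

**Detent:** After the click the push force dropped to about 0 N. The next push rose to 5.9 N with only 0.3 mm of movement, so I stopped and backed off. The tab position after release stayed at y ≈ -0.098 m in each picture, so the carriage did not move. I had no direct reading of the detent roller. I also planned a reverse push to test the seat, but it never built up enough force to count.

**Squeeze:** The grip closed to 33.8 mm, which is about 6.5 mm of tab travel. The net side force on the carriage was about 4.5 N, below what would pull it out of the detent.

**Nuts:** The cup is empty and none lie on the pad or base. Only the top nut is clear in the pictures. It lies level with its top at about 55 mm, below the 69 mm rim. I take the other two to be underneath it, partly hidden by the cup and the open door, but I did not see all three separately.

**Everything else:** The tin stands on its pad, and the other items look untouched by eye. On the first descent a finger pressed the tab with about 7 N; I backed off, and the tab and carriage were free afterwards.

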